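# Refit the splash plate of the rack loader

### The job

Pull the metal splash plate by its upright grip out of the grey snap holder, set it on the steel deck of the rack loader and slide its leading edge in under the hinged flap, squarely, centred and fully home against the stop, without lifting the flap. Finish while still holding the plate there, pressed firmly flat on the deck (about 10 newtons) and do not let go; leave the other things on the bench where they stand.

Things in the scene. Friction and masses are not known exactly. Their poses are not given: they have to be found in the camera images.
- plate: Loose aluminium splash plate, 90 (x) by 140 (y) by 5 mm, about 0.18 kg, a small notch in each short side. Origin: centre of its underside; z up; +x points to the leading edge (45 mm from the origin), the edge to tuck. Its upright grip is a fin 12 mm thick (x), 45 mm long (y), rising to 50 mm above the underside, at x = -25, y = 0 mm.
- grip (a point): Point inside the fin of the plate, on its middle plane, 30 mm above the plate's underside (plate frame -25, 0, 30 mm); axes as the plate's. Take the fin across its 12 mm thickness, fingers closing along the plate's x.
- edge (a point): Middle of the plate's leading edge, at half its thickness (plate frame 45, 0, 2.5 mm).
- holder: Fixed grey snap holder, 170 x 180 mm, 25 mm high, open towards its -x. Origin on the bench under the centre of the seated plate; the plate starts seated in it with the same axes, underside 12 mm above the bench. The holder's floor runs to 120 mm from the origin towards -x.
- snap (a point): Middle of the line between the two sprung balls that sit in the plate's notches (holder frame 20, 0, 14.5 mm). A straight pull of roughly 6 to 9 N along the holder's -x frees the plate within 5 mm. Lips 1.7 mm above the plate reach 8 mm over each short side at holder x = -5 to +45 mm, so it cannot be lifted straight out; it is clear of them after 50 mm of pull.
- loader: Fixed white rack loader, 235 x 200 mm. Origin on the bench under the middle of the flap's free edge; +x is the tuck direction, z up. Open deck at x < 0, hinged flap over x = 0 to 60 mm, housing 75 mm high at x = 60 to 110 mm. A fixed stop under the flap meets the leading edge at x = 30 mm. Cheeks 60 mm high flank the flap at y = +-88 to 100 mm.
- deck: Steel deck of the loader, 168 mm wide, from x = -115 to +29 mm of the loader frame, origin at its top surface below the flap's free edge, top 40 mm above the bench, z up. It rests on a springy pad: it begins to sink at about 1 N, then 0.5 mm per newton, to a firm bottom at 6 mm.
- lip (a point): Middle of the flap's free edge, at its underside when shut: 50 mm above the bench, 10 mm above the unloaded deck (loader frame 0, 0, 50 mm); axes as the loader's.
- flap (a joint): Angle of the flap, thin black plastic, 160 mm wide, 60 mm from hinge to free edge, 0 = shut at rest, growing as the free edge is lifted; it is light (0.05 kg) and swings freely. From its free edge its underside rises by 10 mm to the hinge.
- vial: Bystander: small capped jar 28 mm across, 50 mm tall, between holder and loader; origin under its centre.
- tube_rack: Bystander: grey rack of six capped tubes, 200 x 60 mm, 110 mm tall, on the far left; origin under its centre.
- reagent: Bystander: bottle 68 mm across, 150 mm tall, on the far right; origin under its centre.
- tip_box: Bystander: grey box with clear cover 78 x 113 mm, 52 mm tall, on the robot's side of the loader; origin under its centre.
- brush: Bystander: cleaning brush 160 mm long lying on the robot's side of the holder; origin below its middle.
- dish: Bystander: steel bowl 70 mm across, 30 mm tall, behind the small jar; origin under its centre.
Things that resemble listed ones, but are neither listed nor needed, are in the scene too. What is shaped like the plate but orange is not meant.

How it is judged:
By the outcome, as a careful person would: the job done as asked, in the order asked, and still so for the second after the job is handed in, while the arm keeps its last pose, push and grip.
It also fails if it takes over 45 s, if anything falls off the work surface, if the arm or the gripper's body presses on something with over 40 N, if the wrist force passes 120 N, or if a joint passes its speed limit or range.

### The arm

A 7-joint arm with a two-finger parallel gripper is mounted at the origin on the work surface. World frame = base frame: x ahead of the robot, y to its left, z up, the work surface at z = 0. Lengths are in m, angles in rad, forces in N, time in s.
With the tool pointing down it reaches from about 0.425 to 0.95 m from the base axis. Payload 4.7 kg.
Tool frame: the origin (TCP) lies at the very end of the fingers, on their centre line; the grasp point (between the pads) lies 19 mm behind it; z points along the fingers, y is the line along which they close (so a half turn about z gives the same grasp; the last joint's range is limited). The gripper opens to 85 mm and grips with 20 to 120 N. Pads are 22 mm wide; open, the fingers measure 114 mm over their backs; the gripper's body (76 mm by 85 mm) begins 54 mm behind the grasp point. The pads swing forward as they close: fully open they stand 13 mm farther back than shut.
Start: joints at [1.128, 0.469, -0.049, 1.532, 0.024, 1.141, -0.082], TCP at [0.271, -0.618, 0.209] pointing down, gripper open.
Joint ranges: [-2.59, 2.59], [-0.33, 1.99], [-1.39, 1.29], [0.1, 2.45], [-1.04, 4.18], [0.21, 1.99], [-2.66, 2.66]. Speed limits (rad/s): [2.57, 2.57, 3.14, 3.14, 3.14, 3.14, 3.14].

### API

Orientations are given as [roll, pitch, yaw] about the fixed x, y, z axes, in that order (R = Rz(yaw) Ry(pitch) Rx(roll)).
In Python, from workcell import ctrl gives the robot as it stands. Calls block until the motion is done:
- ctrl.move_ptp(position, orientation): joint-space move of the TCP to a pose.
- ctrl.move_l(position, rate=0.15, attitude=None, threshold=None): straight line of the TCP; attitude=None keeps the orientation; rate is the mean speed in m/s. With threshold (N) it stops when the force on the tool has changed by that much, and returns True; else False.
- ctrl.goto_joints(angles): joint-space move.
- ctrl.command_gripper(opening, grasp_force=None): finger opening in m; grasp_force is the grip in N (None keeps the last); returns when the fingers have stopped.
- ctrl.dwell(seconds).
- ctrl.ik(position, orientation): joint angles nearest the present ones, or None.
- ctrl.snapshot(name): name is "scene" or "top" or "wrist"; returns a dict with "frame" (480x640x3 uint8, red, green, blue), "fx", "fy", "cx", "cy" (pixels), "R" (3x3) and "t" (3): a world point X has camera coordinates R X + t. Camera axes: x right, y down, z forward; pixel columns grow to the right and rows downward; lengths in m; the calibration is good to about 2 mm. The wrist camera is an equidistant fisheye: a pixel r from the principal point sees the ray r / f radians off the axis. A picture is of the moment at which its call begins. There is no depth.
A pose or a line that the arm cannot do raises ctrl.Unreachable and nothing moves.
- ctrl.finish_job(): hands the job in; it is judged then, once.
Trained networks look in the newest picture that a camera, given by its name, has taken for a name from the list of things; names that differ only in an ending like _2 or _b are one class to them, and where a whole thing is asked for, a point or a joint stands for the part that bears it (a point fixed in the world has none). Each returns a list of dicts, best first, with "p" (0 to 1); they miss things now and then, are a little off and sometimes report something else, mostly with a low value. They report only what shows in the picture. A call takes as long as a camera call. They do not tell look-alikes from the thing itself.
- ctrl.recognise(camera, name): "box" ([left, top, width, height] in pixels, round what is visible of it).
- ctrl.tip_of(camera, name): "at" ([column, row] in pixels: a listed point, or the origin of a listed thing).
Readings, each from a call of its own:
- ctrl.read_t(): time.
- ctrl.read_joints(): joint angles.
- ctrl.read_dq(): joint speeds.
- ctrl.read_joint_efforts(): joint torques, N m.
- ctrl.read_tcp_pos(): TCP position.
- ctrl.read_orientation(): TCP orientation.
- ctrl.read_ft_force(): force on the tool from outside, world axes, zero at the start.
- ctrl.read_wrist_torque(): the same for the moment, N m.
- ctrl.read_finger_gap(): finger opening in m.
- ctrl.read_grip_force(): force on a finger pad.
Only numpy, scipy, OpenCV 4.12 (cv2) and the standard library are available. Lean on these libraries where they do the work, as an engineer would, in place of code of your own. Each camera call takes 0.05 s, during which the arm holds its last target. There are 200 camera calls.

## Working session

There is one attempt and no reset: what is moved stays moved. The work goes in short steps, each a Python script; the robot and the scene stay as the last script left them, time stands still between calls to the robot, and variables do not carry over. Pictures are saved under pics/ and viewed, at most 10 in all, crops included, and the job is handed in when it is done.

```bash
ls; mkdir -p pics; cat > h.py <<'E'
from workcell import ctrl
import numpy as np, cv2
from scipy.optimize import least_squares
def ray(s,px):
    u=(px[0]-s['cx'])/s['fx'];v=(px[1]-s['cy'])/s['fy']
    if s.get('fish'):
        r=np.hypot(u,v); d=np.array([u/r*np.sin(r),v/r*np.sin(r),np.cos(r)]) if r>1e-9 else np.array([0,0,1.])
    else: d=np.array([u,v,1.])
    R=np.array(s['R']);t=np.array(s['t'])
    d=R.T@d; return -R.T@t,d/np.linalg.norm(d)
def snap(n,save=None):
    s=ctrl.snapshot(n); s['fish']=n=='wrist'
    if save: cv2.imwrite('pics/'+save,s['frame'][:,:,::-1])
    return s
def tri(rs):
    A=0;b=0
    for o,d in rs:
        P=np.eye(3)-np.outer(d,d);A=A+P;b=b+P@o
    X=np.linalg.solve(A,b)
    return X,[np.linalg.norm((np.eye(3)-np.outer(d,d))@(X-o)) for o,d in rs]
def onz(s,px,z):
    o,d=ray(s,px); return o+d*(z-o[2])/d[2]
def proj(s,X):
    c=np.array(s['R'])@np.asarray(X)+np.array(s['t'])
    if s.get('fish'):
        r=np.hypot(c[0],c[1]);th=np.arctan2(r,c[2]);x=c[:2]/r*th
    else: x=c[:2]/c[2]
    return np.array([s['cx']+s['fx']*x[0],s['cy']+s['fy']*x[1]])
E
cat > a.py <<'E'
from h import *
np.set_printoptions(precision=3,suppress=True)
S={}
for c in ('scene','top'):
    S[c]=snap(c,c+'0.png'); print(c,-np.array(S[c]['R']).T@S[c]['t'])
N=['plate','grip','edge','holder','snap','loader','deck','lip','vial','tip_box','brush','dish','reagent','tube_rack']
for n in N:
    D={c:[d for d in ctrl.tip_of(c,n) if d['p']>.2][:3] for c in S}
    for c in D: print(n,c,[(np.round(d['at']),round(d['p'],2)) for d in D[c]])
    for a in D['scene']:
        for b in D['top']:
            X,e=tri([ray(S['scene'],a['at']),ray(S['top'],b['at'])])
            if max(e)<.012: print('   ',X,max(e))
E
python3 a.py
```

```text
pics
scene [1.017 0.659 1.154]
top [0.311 0.013 1.251]
plate scene [(array([366., 297.]), 0.82), (array([304., 343.]), 0.82), (array([355., 213.]), 0.68)]
plate top [(array([238., 182.]), 0.95), (array([248., 246.]), 0.93), (array([341., 293.]), 0.58)]
    [0.567 0.198 0.014] 0.003569640755041028
    [0.756 0.211 0.003] 0.0038632629372829905
    [ 0.411 -0.045 -0.019] 0.0036278358317227977
grip scene [(array([373., 287.]), 0.97), (array([307., 350.]), 0.66)]
grip top [(array([339., 299.]), 0.96), (array([247., 254.]), 0.84), (array([228., 180.]), 0.67)]
    [0.542 0.197 0.038] 0.0002038208206962415
    [0.762 0.234 0.018] 0.003184912790419095
edge scene [(array([351., 307.]), 0.71), (array([343., 210.]), 0.61), (array([306., 324.]), 0.58)]
edge top [(array([244., 231.]), 0.93), (array([251., 190.]), 0.81), (array([348., 277.]), 0.7)]
    [0.61  0.203 0.016] 0.00016781881395857816
    [0.614 0.137 0.33 ] 0.009198611383620136
    [ 0.446 -0.064 -0.001] 0.00247154870994678
    [0.726 0.175 0.008] 0.003925709709842072
    [ 0.532 -0.118 -0.715] 0.009971216552923197
holder scene [(array([
[... 786 characters left out ...]
]), 0.58)]
    [ 0.375 -0.267  0.002] 0.005210632798076689
brush scene [(array([421., 255.]), 0.55)]
brush top [(array([268., 319.]), 0.55)]
    [ 0.362  0.168 -0.005] 0.005022206146618043
dish scene [(array([250., 281.]), 0.86)]
dish top [(array([312., 164.]), 0.95), (array([427., 298.]), 0.34)]
    [ 0.78  -0.007  0.007] 0.007004139722837309
reagent scene [(array([243., 118.]), 0.9)]
reagent top [(array([262., 319.]), 0.74), (array([520., 236.]), 0.72), (array([408., 215.]), 0.5)]
    [ 0.493 -0.555 -0.004] 0.005635616681915597
tube_rack scene [(array([458., 401.]), 0.92), (array([242., 117.]), 0.37)]
tube_rack top [(array([133., 270.]), 0.87)]
    [0.546 0.517 0.003] 2.110917616155001e-05
```

```bash
python3 - <<'E'
import cv2
a=cv2.imread('pics/scene0.png')[100:400,180:480];b=cv2.imread('pics/top0.png')[130:350,180:480]
a=cv2.resize(a,(600,600),interpolation=cv2.INTER_CUBIC);cv2.imwrite('pics/v1.png',a)
b=cv2.resize(b,None,fx=2.66,fy=2.66,interpolation=cv2.INTER_CUBIC);cv2.imwrite('pics/v2.png',b)
E
```

```text
(no output)
```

View pics/v1.png

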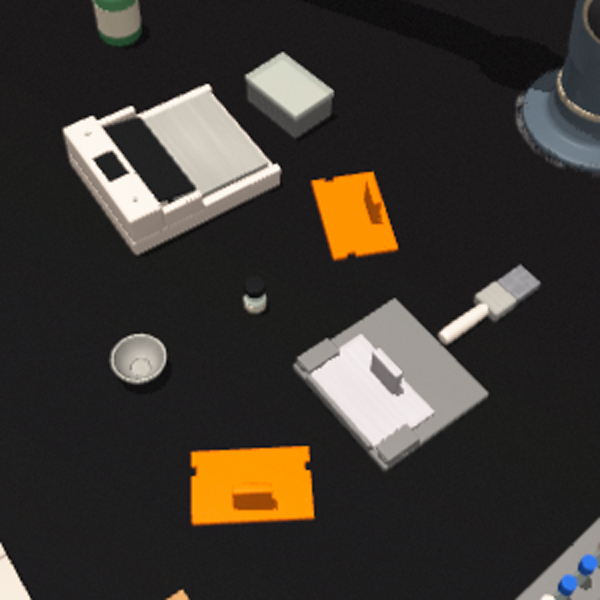

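View pics/v2.png

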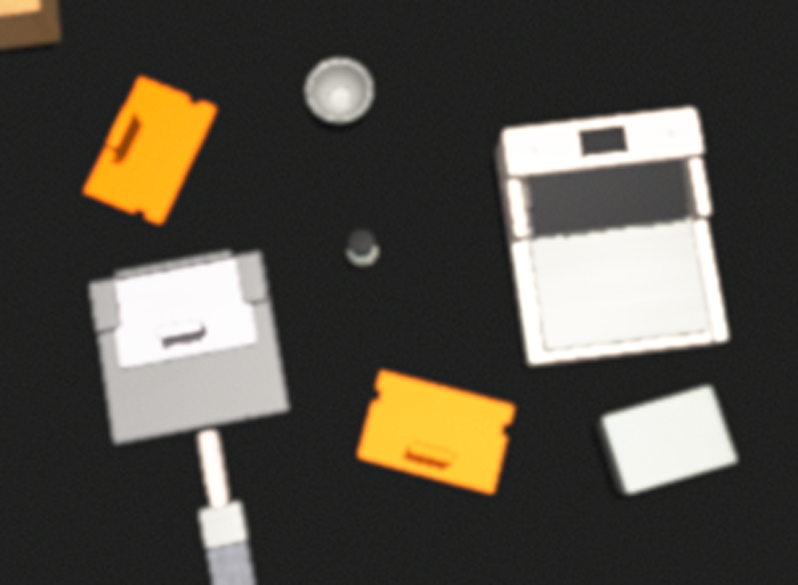

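v1 shows the white plate in the grey holder (fin near 385,370) and two orange decoys. The loader with its black flap is at the upper left. In v2 the holder fin is at (183,333), the flap's free edge runs from (528,240) to (695,220), and the jar and bowl stand between. Next I'll get the yaws and move close.

```bash
cat > b.py <<'E'
from h import *
np.set_printoptions(precision=3,suppress=True)
T=snap('top'); w=lambda p,z: onz(T,(180+p[0]/2.66,130+p[1]/2.66),z)
def yaw(a,b,z):
    d=w(b,z)-w(a,z); return np.arctan2(d[1],d[0])
print('holder',[np.degrees(q) for q in (yaw((113,442),(90,285),.012),yaw((289,410),(262,252),.015),yaw((257,345),(119,366),.017)-np.pi/2)])
print('loader',[np.degrees(q) for q in (yaw((529,363),(510,240),.04),yaw((728,340),(712,220),.04),yaw((695,220),(528,240),.05)-np.pi/2,yaw((728,340),(529,363),.04)-np.pi/2)])
print('lip',(w((692,219),.05)+w((528,240),.05))/2, ctrl.read_orientation(), ctrl.read_t())
for p in ((.54,.197),(.49,.19),(.57,-.25)):
    for y in range(-180,180,30):
        q=ctrl.ik([*p,.25],[np.pi,0,np.radians(y)])
        print(p,y,None if q is None else np.array(q)[[0,4,6]])
E
python3 b.py
```

```text
holder [np.float64(3.3941520522007864), np.float64(2.9697494738970027), np.float64(1.0560468104379264)]
loader [np.float64(-0.4017125042320834), np.float64(-3.6213842550406006), np.float64(-0.7220438844617807), np.float64(-1.082143736125765)]
lip [ 0.583 -0.252  0.05 ] [ 3.142 -0.     0.414] 1.55
(0.54, 0.197) -180 [0.39  0.472 0.726]
(0.54, 0.197) -150 [0.408 0.496 1.228]
(0.54, 0.197) -120 [0.408 0.496 1.752]
(0.54, 0.197) -90 [0.408 0.496 2.276]
(0.54, 0.197) -60 [-1.236 -0.421 -2.614]
(0.54, 0.197) -30 [-0.984 -0.226 -2.29 ]
(0.54, 0.197) 0 [ 0.235  0.32  -2.282]
(0.54, 0.197) 30 [ 0.282  0.358 -1.793]
(0.54, 0.197) 60 [ 0.327  0.401 -1.306]
(0.54, 0.197) 90 [ 0.319  0.393 -0.776]
(0.54, 0.197) 120 [ 0.346  0.421 -0.276]
(0.54, 0.197) 150 [0.371 0.448 0.223]
(0.49, 0.19) -180 [0.438 0.378 0.764]
(0.49, 0.19) -150 [0.457 0.397 1.269]
(0.49, 0.19) -120 [0.457 0.397 1.792]
(0.49, 0.19) -90 [0.457 0.397 2.316]
(0.49, 0.19) -60 [-1.426 -0.403 -2.62 ]
(0.49, 0.19) -30 [-1.054 -0.155 -2.374]
(0.49, 0.19) 0 [ 0.3    0.268 -2.275]
(0.49, 0.19) 30 [ 0.335  0.291 -1.773]
(0.49, 0.19) 60 [ 0.379  0.324 -1.28 ]
(0.49, 0.19) 90 [ 0.391  0.334 -0.766]
(0.49, 0.19) 120 [ 0.411  0.351 -0.259]
(0.49, 0.19) 150 [0.427 0.367 0.25 ]
(0.57, -0.25) -180 [0.865 0.307 1.655]
(0.57, -0.25) -150 [1.108 0.578 1.959]
(0.57, -0.25) -120 [1.108 0.578 2.483]
(0.57, -0.25) -90 [-0.397 -0.51  -2.321]
(0.57, -0.25) -60 [ 0.311 -0.017 -2.257]
(0.57, -0.25) -30 [ 0.382  0.018 -1.765]
(0.57, -0.25) 0 [ 0.457  0.056 -1.275]
(0.57, -0.25) 30 [ 0.514  0.086 -0.777]
(0.57, -0.25) 60 [ 0.593  0.129 -0.29 ]
(0.57, -0.25) 90 [0.671 0.174 0.195]
(0.57, -0.25) 120 [0.743 0.22  0.68 ]
(0.57, -0.25) 150 [0.797 0.257 1.173]
```

```bash
cat > c.py <<'E'
from h import *
import sys
np.set_printoptions(precision=4,suppress=True)
Y=np.radians(92)
def survey(poses,names,tag):
    D={n:[] for n in names}
    for i,p in enumerate(poses):
        ctrl.move_ptp(p,[np.pi,0,Y]); ctrl.dwell(.15)
        s=snap('wrist',f'{tag}{i}.png')
        print('cam',-np.array(s['R']).T@s['t'],s['fx'])
        for n in names:
            r=[d for d in ctrl.tip_of('wrist',n) if d['p']>.3][:3]
            print(n,[(np.round(d['at'],1),round(d['p'],2)) for d in r])
            D[n].append([ray(s,d['at']) for d in r])
    for n in names:
        for a in D[n][0]:
            for b in D[n][1]:
                X,e=tri([a,b])
                if max(e)<.006: print('  ',n,X,round(max(e),4))
if __name__=='__main__':
    survey([[.62,-.25,.25],[.50,-.25,.25]],['lip','deck','loader'],'L')
    survey([[.60,.17,.22],[.50,.2,.22]],['grip','edge','plate','snap','holder'],'H')
    print(ctrl.read_t())
E
python3 c.py; python3 -c "
import cv2,numpy as np
a=[cv2.imread(f'pics/{n}.png') for n in ('L0','H1')]
for i,x in zip('LH',a): cv2.imwrite(f'pics/v{i}.png',x)"
```

```text
cam [ 0.6168 -0.1835  0.4132] 371.64829954431775
lip [(array([293.9, 205.5]), 0.57)]
deck [(array([296.6, 204.2]), 0.96)]
loader [(array([297.6, 202.3]), 0.65), (array([234.3, 407.1]), 0.52)]
cam [ 0.4981 -0.1818  0.4136] 371.64829954431775
lip [(array([409. , 214.9]), 0.73), (array([315.7, 413.1]), 0.66)]
deck [(array([407.8, 211.6]), 0.6)]
loader [(array([400.7, 209.3]), 0.97)]
   lip [ 0.5868 -0.255   0.0465] 0.0016
   deck [ 0.5886 -0.2552  0.0325] 0.0007
   loader [ 0.5873 -0.2589  0.0014] 0.0008
cam [0.5978 0.2364 0.3834] 371.64829954431775
grip [(array([267.2, 184.3]), 0.93), (array([488. , 149.8]), 0.88)]
edge [(array([440.1, 205.2]), 0.76), (array([206.6, 377.2]), 0.65), (array([337.1, 177.5]), 0.57)]
plate [(array([292.6, 179.4]), 0.94), (array([466.1, 169.8]), 0.91)]
snap []
holder []
cam [0.4983 0.2673 0.3835] 371.64829954431775
grip [(array([366.9, 218.8]), 0.81), (array([559.2, 192.1]), 0.77), (array([225.6, 397.3]), 0.65)]
edge [(array([514.6, 231.5]), 0.96), (array([430.4, 212.5]), 0.84), (array([278.9, 402.9]), 0.73)]
plate [(array([386.1, 215.6]), 0.81), (array([536.1, 203.9]), 0.68)]
snap []
holder [(array([195.4, 220.8]), 0.54)]
   grip [0.5421 0.1884 0.0246] 0.0002
   grip [0.7612 0.232  0.0273] 0.0028
   edge [ 0.7277  0.1705 -0.0099] 0.0025
   edge [ 0.4467 -0.0745 -0.0077] 0.0016
   edge [0.6049 0.2198 0.2   ] 0.0036
   edge [0.6105 0.1954 0.0128] 0.0003
   plate [0.565  0.19   0.0061] 0.0018
   plate [ 0.7544  0.2089 -0.0104] 0.0007
7.6333
```

View pics/L0.png

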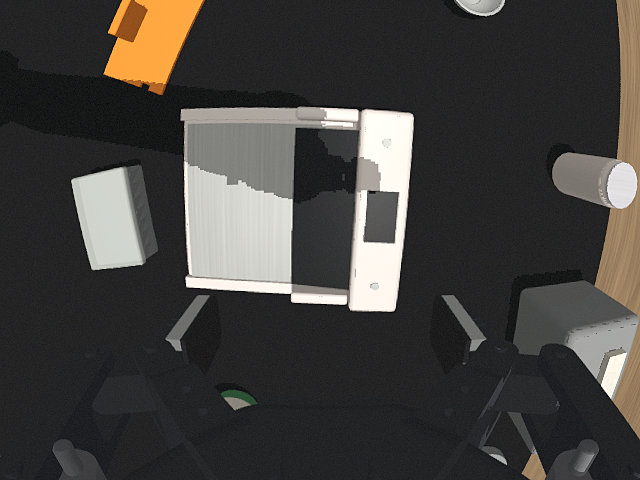

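View pics/H1.png

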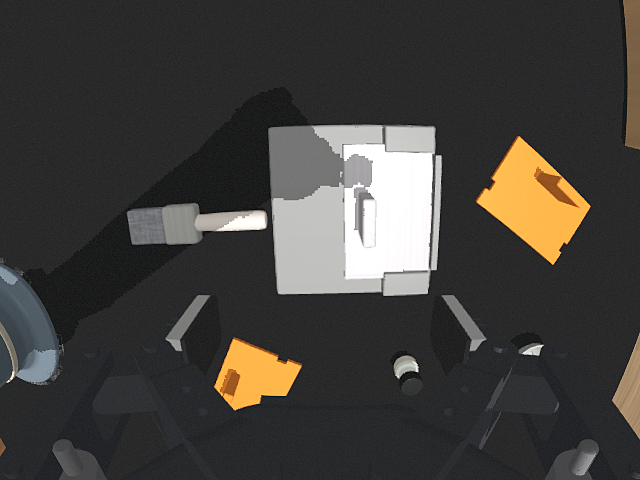

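L0 shows the flap's free edge near column 293, rows 128–283, and the loader cheeks at rows 115 and 290. H1 shows the plate in the holder, trailing edge at column 344, rows 143–278, with the fin around columns 357–375. I'll fit edges on these for yaw and centre.

```bash
cat > e.py <<'E'
from h import *
np.set_printoptions(precision=4,suppress=True)
def edges(s,lo,hi,win,z,vert=True):
    g=cv2.GaussianBlur(cv2.cvtColor(s['frame'],cv2.COLOR_RGB2GRAY),(3,3),0).astype(float)
    if not vert: g=g.T
    P=[]
    for r in range(lo,hi):
        d=np.abs(np.gradient(g[r,win[0]:win[1]])); k=d.argmax()
        if d[k]<8: continue
        a=d[max(0,k-1):k+2]; c=win[0]+k+((a[-1]-a[0])/(a.sum()) if len(a)==3 else 0)
        P.append(onz(s,(c,r) if vert else (r,c),z)[:2])
    P=np.array(P)
    vx=cv2.fitLine(P.astype(np.float32),cv2.DIST_HUBER,0,1e-5,1e-5).ravel()
    return P,np.degrees(np.arctan2(vx[1],vx[0])),vx[2:]
if __name__=='__main__':
    import glob
    # current pose = H1
    s=snap('wrist')
    for nm,a in dict(trail=(195,270,(336,352),.017),lead=(180,265,(426,439),.02),).items():
        P,th,c=edges(s,*a); print(nm,len(P),th,c,P.std(0))
    for nm,a in dict(low=(350,378,(270,284),.017),up=(350,378,(138,150),.017),hlow=(280,375,(285,300),.012),hup=(330,375,(118,134),.012)).items():
        P,th,c=edges(s,*a,vert=False); print(nm,len(P),th,c)
    P,th,c=edges(s,215,243,(370,382),.062);print('fin',th,c,len(P))
    # loader from saved L0 (same calibration model)
    import pickle
    ctrl.move_ptp([.56,-.29,.25],[np.pi,0,np.radians(90)]); ctrl.dwell(.15)
    s=snap('wrist','L2.png'); 
    for X in ([.587,-.255,.05],[.47,-.255,.04],[.587,-.355,.05],[.587,-.155,.05]): print(proj(s,X))
    print([(d['at'],d['p']) for d in ctrl.tip_of('wrist','lip')]); pickle.dump(s,open('L2.pkl','wb'))
E
python3 e.py
```

```text
trail 75 -86.75212 [0.5211 0.1722] [0.0013 0.0228]
lead 85 -86.7752 [0.6089 0.1896] [0.0041 0.026 ]
low 28 2.2040741 [0.54   0.1216]
up 28 2.2284982 [0.5374 0.2615]
hlow 95 3.1672642 [0.4974 0.1009]
hup 45 2.9031613 [0.5189 0.2803]
fin -86.56632 [0.5462 0.1907] 28
[353.155  172.0666]
[237.593  172.0746]
[351.2789 268.4092]
[353.8126  70.8583]
[([351.6, 170.1], 0.67)]
```

View pics/L2.png

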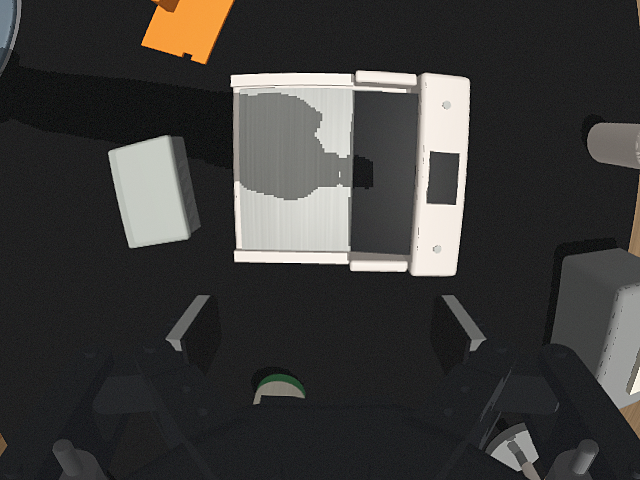

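L2 shows the flap's free edge at column 352, rows 92–250, and the deck side rails at rows 75–86 and 250–262. The tip box is clear of the deck.

```bash
python3 - <<'E'
from e import *
import pickle
s=pickle.load(open('L2.pkl','rb'))
for nm,a in dict(flap=(205,246,(344,360),.052),flapall=(92,246,(344,360),.052),rear=(95,246,(228,246),.04)).items():
    P,th,c=edges(s,*a); print(nm,len(P),th,c)
for nm,a in dict(outup=(245,340,(68,79),.045),outlow=(245,340,(257,268),.045),inup=(245,340,(80,93),.04),inlow=(245,340,(246,257),.04),flup=(360,405,(86,97),.055)).items():
    P,th,c=edges(s,*a,vert=False); print(nm,len(P),th,c)
E
```

```text
flap 41 -88.60393 [ 0.5826 -0.309 ]
flapall 154 88.69785 [ 0.5846 -0.2317]
rear 151 89.05534 [ 0.4654 -0.2532]
outup 95 -1.0048457 [ 0.5193 -0.1558]
outlow 95 -0.6377398 [ 0.5152 -0.3504]
inup 95 -0.9939977 [ 0.5141 -0.1661]
inlow 95 -0.9306828 [ 0.5265 -0.3404]
flup 45 -1.2353568 [ 0.6167 -0.175 ]
```

```bash
cat > g.py <<'E'
from h import *
np.set_printoptions(precision=4,suppress=True)
a=np.radians(3.2); O=[np.pi,0,np.pi/2+a]; g=np.array([.540,.1916])
ctrl.move_ptp([*g,.11],O); ctrl.move_l([*g,.024],rate=.12)
print('f0',ctrl.read_ft_force())
ctrl.command_gripper(0.0,60); print('gap',ctrl.read_finger_gap(),ctrl.read_grip_force(),ctrl.read_ft_force(),ctrl.read_tcp_pos())
if .009<ctrl.read_finger_gap()<.015:
    d=-np.array([np.cos(a),np.sin(a)])
    p=g+.062*d; ctrl.move_l([*p,.024],rate=.08); print('pulled',ctrl.read_finger_gap(),ctrl.read_ft_force(),ctrl.read_tcp_pos())
    ctrl.move_l([*p,.15],rate=.2); ctrl.dwell(.2)
    print('lift',ctrl.read_finger_gap(),ctrl.read_ft_force(),ctrl.read_tcp_pos())
    snap('wrist','P0.png'); snap('scene','S1.png')
print(ctrl.read_t())
E
python3 g.py
```

```text
f0 [-0.1124  0.0434 -0.479 ]
gap 0.010258516495940572 58.85810315608978 [ 0.004  -0.2211  1.67  ] [0.5403 0.1917 0.0243]
pulled 0.01037571894559408 [-3.0123 -0.183   8.7095] [0.4772 0.1882 0.0242]
lift 0.01049816396879444 [-0.002  -0.6409 -1.4763] [0.4773 0.1877 0.1486]
15.1
```

View pics/P0.png

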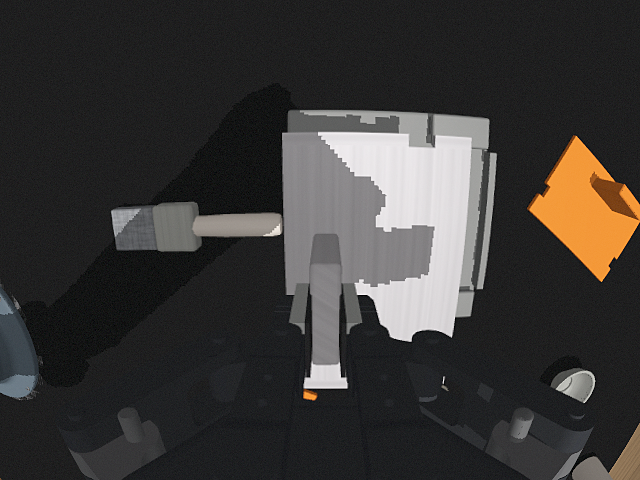

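P0 shows the plate held cleanly. Its corners are near (283,133), (471,137) and (453,340), with a notch at (408–435,137). I'll fit its pose in the hand.

```bash
cat > f.py <<'E'
from h import *
from scipy.spatial.transform import Rotation as Ro
np.set_printoptions(precision=4,suppress=True)
s=snap('wrist'); g=cv2.cvtColor(s['frame'],cv2.COLOR_RGB2GRAY)
px=np.float32([[283,133],[471,137],[453,340]]).reshape(-1,1,2)
c=cv2.cornerSubPix(g,px.copy(),(4,4),(-1,-1),(3,50,.01)).reshape(-1,2); print(c)
tcp=np.array(ctrl.read_tcp_pos()); Y=ctrl.read_orientation()[2]-np.pi/2
M=np.array([[-45,70,5],[45,70,5],[45,-70,5]])/1e3
def w(q,m): # q: grip offset in hand frame(m), rotvec deg roll,pitch,yaw
    Rz=Ro.from_euler('z',Y)
    return tcp+[0,0,.019]+Rz.apply(q[:3]+Ro.from_euler('xyz',q[3:],degrees=True).apply(m-[-.025,0,.03]))
f=lambda q: np.r_[np.concatenate([proj(s,w(q,m))-k for m,k in zip(M,c)]),q[:3]/.003,q[3:]/2]
r=least_squares(f,np.zeros(6)); print('off mm',r.x[:3]*1e3,'rpy deg',r.x[3:],'res',r.fun[:6],np.degrees(Y))
print('nominal res',f(np.zeros(6))[:6])
for n in('grip','edge','plate'):
  print(n,[(d['at'],d['p']) for d in ctrl.tip_of('wrist',n)][:2])
print('nom grip/edge px',proj(s,w(np.zeros(6),np.array([-.025,0,.03]))),proj(s,w(np.zeros(6),np.array([.045,0,.0025]))))
E
python3 f.py
```

```text
[[281.6083 132.4086]
 [471.4438 137.4893]
 [451.2527 337.2712]]
off mm [  4.1419  -4.5828 -22.4979] rpy deg [14.9324 -2.7483  3.6789] res [ 1.7511  4.4958  2.2019 -7.7616 -4.7416  4.059 ] 3.2149920634344555
nominal res [ 1.1158  0.3067  3.1849  0.319  -5.9595 48.5551]
grip [([328.2, 297.4], 0.84), ([620.4, 200.7], 0.83)]
edge [([566.3, 247.7], 0.78), ([460.9, 272.1], 0.6)]
plate [([374.9, 273.8], 0.93), ([591.7, 216.8], 0.92)]
nom grip/edge px [327.1271 300.3453] [461.7812 275.0483]
```

```bash
cat > f2.py <<'E'
from h import *
from scipy.spatial.transform import Rotation as Ro
np.set_printoptions(precision=3,suppress=True)
s=snap('wrist'); g=cv2.GaussianBlur(cv2.cvtColor(s['frame'],cv2.COLOR_RGB2GRAY),(3,3),0).astype(float)
tcp=np.array(ctrl.read_tcp_pos()); Y=ctrl.read_orientation()[2]-np.pi/2
def w(q,m):
    return tcp+[0,0,.019]+Ro.from_euler('z',Y).apply(q[:3]+Ro.from_euler('xyz',q[3:],degrees=True).apply(m-np.array([-.025,0,.03])))
# samples: (model pt, horizontal?)
Sm=[((.045,y,.005),0) for y in np.arange(-.02,.066,.004)]+[((-.045,y,.005),0) for y in np.arange(-.0,.066,.004)]+[((x,.07,.005),1) for x in np.arange(-.04,.008,.004)]
Sm=[(np.array(m),h) for m,h in Sm]
obs=[]
for m,h in Sm:
    p=proj(s,w(np.zeros(6),m)); i=int(round(p[1]));j=int(round(p[0]))
    l=g[i,j-8:j+9] if not h else g[i-8:i+9,j]
    d=np.abs(np.gradient(l));k=min(max(d.argmax(),1),15);a=d[k-1:k+2]
    obs.append((j if not h else i)-8+k+(a[2]-a[0])/a.sum())
def f(q):
    q=np.r_[q[:2],0,0,q[2],q[3]]
    return np.r_[[proj(s,w(q,m))[h]-o for (m,h),o in zip(Sm,obs)]]
print('nominal',f(np.zeros(4)))
for fix in (0,1):
    r=least_squares((lambda q:np.r_[f(q),q[2]*(1e3 if fix else 1)]),np.zeros(4),loss='soft_l1'); print(fix,r.x[:2]*1e3,'pitch,yaw',r.x[2:],r.cost); print(f(r.x))
E
python3 f2.py
```

```text
nominal [ 3.067  3.037  3.009  2.995 -7.339 -6.933 -7.116 -7.271 -5.376 -6.297
 -6.799 -7.037 -7.219 -7.399 -5.562 -6.28  -6.587 -6.901 -7.544 -7.432
 -5.747  2.911  1.201  0.999  0.792  1.225  1.111  0.996  4.613  4.228
  1.157  1.087  0.915  1.359  1.253  1.231  1.056  0.966  0.941  0.663
  0.619  1.282  1.105  1.102  0.623  0.648  0.693  0.727  0.768  0.935
  0.592]
0 [-6.381  0.365] pitch,yaw [-11.614  -0.096] 60.01581307811715
[ 7.057  7.202  7.35   7.511 -2.648 -2.068 -2.079 -2.065 -0.003 -0.761
 -1.105 -1.189 -1.223 -1.261  0.71   0.119 -0.07  -0.274 -0.817 -0.614
  1.152  9.879  0.012 -0.175 -0.367  0.081 -0.017 -0.115  3.518  3.149
  0.095  0.041 -0.114  0.347  0.258  0.253  0.094  0.021  0.012 -0.069
 -0.125  0.521  0.326  0.3   -0.202 -0.2   -0.175 -0.16  -0.135  0.022
 -0.325]
1 [-0.208  0.427] pitch,yaw [-0.    -0.089] 123.01335014465346
[ 2.735  2.712  2.692  2.685 -7.642 -7.229 -7.404 -7.552 -5.649 -6.563
 -7.058 -7.289 -7.463 -7.635 -5.791 -6.501 -6.801 -7.107 -7.743 -7.624
 -5.931  2.735  0.748  0.556  0.36   0.804  0.701  0.599  4.227  3.854
  0.796  0.739  0.581  1.039  0.946  0.938  0.777  0.702  0.691 -0.319
 -0.352  0.322  0.158  0.167 -0.299 -0.261 -0.201 -0.153 -0.099  0.083
 -0.245]
```

```bash
cat > p.py <<'E'
from h import *
np.set_printoptions(precision=4,suppress=True)
a=np.radians(-1.0); u=np.array([np.cos(a),np.sin(a)]); lip=np.array([.585,-.2544])
O=[np.pi,0,np.pi/2+a]; p=lip-.087*u
q0=np.array(ctrl.read_tcp_pos())
ctrl.move_ptp([*p,.13],O); ctrl.dwell(.1)
print('air',ctrl.read_ft_force(),ctrl.read_wrist_torque(),ctrl.read_tcp_pos(),ctrl.read_orientation())
ctrl.move_l([*p,.062],rate=.15); ctrl.dwell(.1); print(ctrl.read_ft_force())
print(ctrl.move_l([*p,.045],rate=.02,threshold=2.0)); ctrl.dwell(.15)
print('touch',ctrl.read_ft_force(),ctrl.read_wrist_torque(),ctrl.read_tcp_pos(),ctrl.read_orientation(),ctrl.read_finger_gap())
s=snap('wrist','T0.png'); snap('scene','T0s.png')
print([proj(s,[*(lip+.1*0*u),.05]),proj(s,[*(p+.07*u),.045])],ctrl.read_t())
E
python3 p.py
```

```text
air [-0.2704  0.3502 -1.9122] [0.0069 0.0093 0.0065] [ 0.4988 -0.2511  0.1303] [ 3.1409 -0.0003  1.5564]
[-0.5229  0.0945 -0.9522]
True
touch [1.2107 0.3648 2.6491] [-0.0088 -0.2578  0.0347] [ 0.498  -0.253   0.0507] [ 3.1415 -0.0001  1.5532] 0.010273298213941844
[array([496.0511, 279.1998]), array([462.9979, 276.5941])] 18.6167
```

View pics/T0.png

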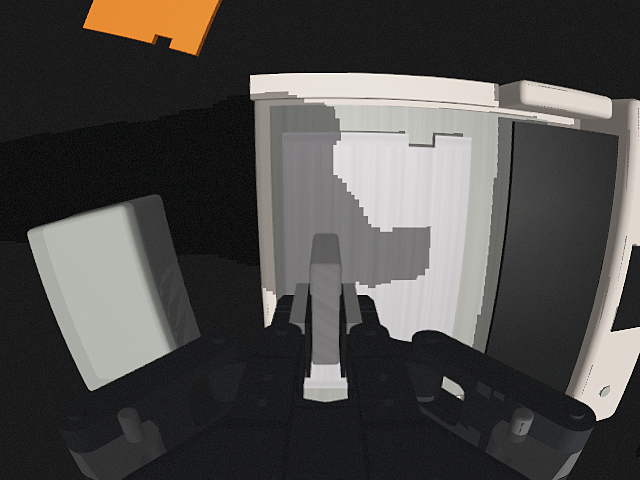

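T0 shows the plate on the deck. Its leading edge runs from (470,138) to (455,320), and the flap's free edge from (513,123) to (487,350). The plate lies ahead of the lip and looks roughly parallel to it. I'll measure squareness and centring.

```bash
cat > m.py <<'E'
from h import *
np.set_printoptions(precision=4,suppress=True)
s=snap('wrist'); g=cv2.GaussianBlur(cv2.cvtColor(s['frame'],cv2.COLOR_RGB2GRAY),(3,3),0).astype(float)
def follow(a,b,z,vert=True,h=5,sgn=0):
    a,b=np.array(a,float),np.array(b,float);P=[];C=[]
    for t in np.linspace(0,1,50):
        p=a+t*(b-a);j,i=np.round(p).astype(int)
        l=g[i,j-h:j+h+1] if vert else g[i-h:i+h+1,j]
        d=np.gradient(l); d=np.abs(d) if not sgn else sgn*d
        k=min(max(d.argmax(),1),2*h-1);e=d[k-1:k+2]
        if d[k]<4: continue
        c=k-h+(e[2]-e[0])/max(e.sum(),1)*1
        q=(j+c,i) if vert else (j,i+c);C.append(q);P.append(onz(s,q,z)[:2])
    P=np.array(P); v=cv2.fitLine(P.astype(np.float32),cv2.DIST_HUBER,0,1e-5,1e-5).ravel()
    d=v[:2] if v[vert and 1 or 0]>0 else -v[:2]
    res=(P-v[2:])@np.array([-v[1],v[0]])
    ang=np.degrees(np.arctan2(d[1],d[0]))-(90 if vert else 0)
    return ang,v[2:],np.abs(res).mean()*1e3,len(P)
print('lead',follow((470,145),(456,310),.044,sgn=-1))
print('trail',follow((283,140),(286,280),.044))
print('flap',follow((513,130),(488,345),.051,h=6,sgn=-1))
print('plate side',follow((290,132),(400,132),.044,False))
print('plate side2',follow((438,135),(466,137),.044,False))
print('deck side',follow((290,103),(480,113),.040,False,h=6))
print('rail out',follow((265,76),(480,80),.045,False))
tip=ctrl.read_tcp_pos();print(tip)
E
python3 m.py
```

```text
lead (np.float32(-1.0212631), array([ 0.567, -0.244], dtype=float32), np.float64(0.08146406328638002), 50)
trail (np.float32(-1.0460205), array([ 0.4782, -0.219 ], dtype=float32), np.float64(0.08648157726188685), 50)
flap (np.float32(-0.8230133), array([ 0.5857, -0.2282], dtype=float32), np.float64(0.045470782333301915), 50)
plate side (np.float32(-1.3156809), array([ 0.4999, -0.1828], dtype=float32), np.float64(0.06344323153377916), 50)
plate side2 (np.float32(-0.64403796), array([ 0.5562, -0.1838], dtype=float32), np.float64(0.034768855367486626), 50)
deck side (np.float32(-0.53673893), array([ 0.5332, -0.1701], dtype=float32), np.float64(0.4794687175429631), 50)
rail out (np.float32(-0.8443402), array([ 0.5174, -0.1557], dtype=float32), np.float64(0.10450502588627841), 50)
[ 0.498  -0.253   0.0507]
```

```bash
cat > s.py <<'E'
from h import *
np.set_printoptions(precision=4,suppress=True)
a=np.radians(-0.9); u=np.array([np.cos(a),np.sin(a)]); O=[np.pi,0,np.pi/2+a]
p=np.array(ctrl.read_tcp_pos()); c=np.array([.498,-.2528]); 
hit=False
e=c+.035*u; hit=ctrl.move_l([*e,.0503],rate=.06,attitude=O,threshold=8)
print(hit,ctrl.read_tcp_pos(),ctrl.read_ft_force())
if not hit:
    e=c+.058*u; hit=ctrl.move_l([*e,.0503],rate=.025,attitude=O,threshold=7)
    ctrl.dwell(.2)
    print(hit,ctrl.read_tcp_pos(),ctrl.read_ft_force(),ctrl.read_wrist_torque(),ctrl.read_orientation())
print('travel',(np.array(ctrl.read_tcp_pos())[:2]-c)@u,ctrl.read_finger_gap(),ctrl.read_t())
snap('wrist','U0.png'); 
E
python3 s.py
```

```text
False [ 0.5344 -0.253   0.0506] [0.0842 0.8307 3.6108]
True [ 0.5468 -0.2541  0.0501] [1.683  0.4982 4.4033] [-0.0703 -0.3124  0.0788] [-3.1385  0.0006  1.5548]
travel 0.04881045914309914 0.01052834494327144 20.25
```

View pics/U0.png

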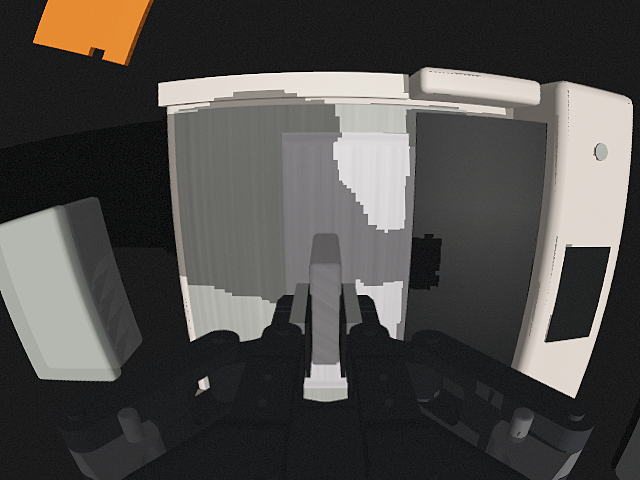

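U0 shows the leading edge under the flap, which covers the plate from column 410 on and still looks shut. Travel was 48.8 mm, matching the stop. But Fx reads +1.7, so I'll seat it with small nudges and then press.

```bash
cat > k.py <<'E'
from h import *
np.set_printoptions(precision=4,suppress=True)
a=np.radians(-0.9); u=np.array([np.cos(a),np.sin(a)]); O=[np.pi,0,np.pi/2+a]; c=np.array([.498,-.2528])
T=lambda: (np.array(ctrl.read_tcp_pos())[:2]-c)@u
def rd(n):
    F=np.mean([ctrl.read_ft_force() for _ in range(3)],0); print(n,F,'travel %.4f z %.4f'%(T(),ctrl.read_tcp_pos()[2])); return F
x=T(); z=.0503; x0=x
F=rd('start')
while F[0]>-6 and x<x0+.006:
    x+=.0007; ctrl.move_l([*(c+x*u),z],rate=.02,attitude=O); ctrl.dwell(.12); F=rd('push %.4f'%x)
while F[2]<8 and z>.043:
    z-=min(.001,max(.0003,(8.4-F[2])*.0004)); ctrl.move_l([*(c+x*u),z],rate=.02,attitude=O); ctrl.dwell(.12); F=rd('press %.4f'%z)
print(ctrl.read_orientation(),ctrl.read_wrist_torque(),ctrl.read_finger_gap(),ctrl.read_t())
E
python3 k.py
```

```text
start [1.0518 0.361  3.3978] travel 0.0488 z 0.0501
push 0.0495 [-1.4946 -2.0863  5.0462] travel 0.0489 z 0.0501
push 0.0502 [-4.2157 -1.1295  5.0148] travel 0.0489 z 0.0499
push 0.0509 [-5.1414 -2.0345  5.7662] travel 0.0489 z 0.0498
push 0.0516 [-7.7805 -0.5154  6.0824] travel 0.0488 z 0.0497
press 0.0494 [-6.682  -0.9936  6.8809] travel 0.0489 z 0.0488
press 0.0488 [-7.8442 -0.7469  8.7215] travel 0.0489 z 0.0483
[-3.1358  0.0007  1.5544] [-0.3579  1.7259  0.0656] 0.010274759038068062 22.5083
```

```bash
cat > k2.py <<'E'
from k import *
O=[np.pi-.006,0,np.pi/2+a]
for i in range(5):
    ctrl.move_l([*(c+x*u),z],rate=.02,attitude=O); ctrl.dwell(.2); F=rd('lvl'); R=ctrl.read_orientation(); print(R)
    t=(R[0]-np.pi+np.pi)%(2*np.pi)-np.pi
    if abs(t)<.002 and abs(F[2]-8.3)<1 and -9<F[0]<-3: break
    O[0]-=t*.7; z+=(F[2]-8.3)*.0003; x+=np.clip((F[0]+6)*.0002,-.0005,.0005)
    np.save('st.npy',[x,z,O[0]])
E
sed -i 's/^x=T(); z=.0503; x0=x/x=.0516; z=.0488; x0=x/' k.py
python3 k2.py; python3 - <<'E'
from h import *
s=snap('scene','Z.png');w=snap('wrist','Zw.png')
a=cv2.resize(s['frame'][125:235,200:330,::-1],(520,440),interpolation=cv2.INTER_CUBIC)
b=cv2.resize(w['frame'][60:400,150:640,::-1],(280,194)); o=np.zeros((440,800,3),np.uint8);o[:,:520]=a;o[:194,520:]=b
cv2.imwrite('pics/Z2.png',o);print(ctrl.read_t())
E
```

```text
start [-7.8442 -0.7469  8.7215] travel 0.0489 z 0.0483
[-3.1358  0.0007  1.5544] [-0.3579  1.7259  0.0656] 0.010274759038068062 22.5083
lvl [-7.4043 -1.3446  7.2514] travel 0.0490 z 0.0484
[3.1411 0.0006 1.5544]
lvl [-7.0968 -1.8461  8.755 ] travel 0.0490 z 0.0483
[3.1409 0.0008 1.5545]
23.5083
```

View pics/Z2.png

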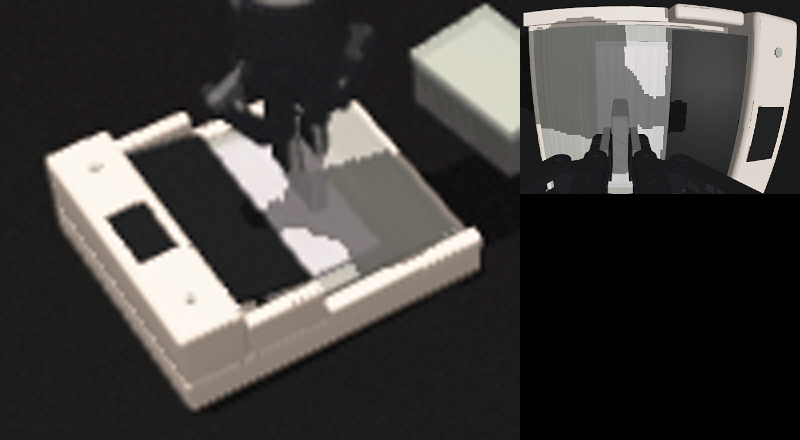

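Z2 shows the flap flat and shut over the leading edge, with the plate level on the deck and still gripped. Fz is 8.8 N (about 10.5 N with the plate's weight), and it is held against the stop.

```bash
python3 -c "
from workcell import ctrl
print(ctrl.read_ft_force(),ctrl.read_finger_gap());print(ctrl.finish_job())"
```

```text
[-7.38560803 -1.29895597  8.17498107] 0.010590601099282764
the job is handed in; nothing more can be done
None
```

The job is handed in at about 23.5 s: the plate is tucked under the flap, which looked shut in the last picture, square to about 0.2°, centred within about 1 mm, against the stop, and still gripped and pressed down with about 10 N.

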